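# Close the loaded vial reader

## Robot

A 6-joint arm with a two-finger parallel gripper is mounted at the origin on a cart in front of the work surface, level with it; the furniture and walls round the work are solid. World frame = base frame: x ahead of the robot, y to its left, z up, the work surface at z = 0. Lengths are in m, angles in degrees, forces in N, time in s.
With the tool pointing down it reaches from about 0.25 to 0.8 m from the base axis. Payload 3.9 kg.
Tool frame: the origin (TCP) lies at the very end of the fingers, on their centre line; the grasp point (between the pads) lies 19 mm behind it; z points along the fingers, y is the line along which they close (so a half turn about z gives the same grasp; the last joint's range is limited). The gripper opens to 85 mm and grips with 20 to 120 N. Pads are 22 mm wide; open, the fingers measure 114 mm over their backs; the gripper's body (76 mm by 85 mm) begins 54 mm behind the grasp point. The pads swing forward as they close: fully open they stand 13 mm farther back than shut.
Start: joints at [68.526, 14.897, -7.913, 67.191, 0, 90], TCP at [0.192, 0.489, 0.231] pointing down, gripper open.
Joint ranges: [-159.42, 159.42], [-47.68, 98.78], [-73.54, 78.23], [-108.79, 121.32], [-90, 84.71], [-180, 180]. Speed limits (degrees/s): [147.25, 147.25, 180, 180, 180, 180].

## Interface

Orientations are given as [roll, pitch, yaw] about the fixed x, y, z axes, in that order (R = Rz(yaw) Ry(pitch) Rx(roll)).
In Python, from plant import * gives the robot as it stands.
- The arm moves only by the tool send_rows, never from a script. Its arguments are lists of equal length, an entry for each row: "travel": the shift along the tool's x, y, z in mm, a list of three; "twist": the turn about the tool's z in rad; "fingers": the opening, from 0 (shut) to 1 (fully open). In form: {"travel": [[x, y, z], ...], "twist": [twist, ...], "fingers": [fingers, ...]}. A call has 1 to 20 rows; each row shifts and turns the commanded pose from where the row before left it, along the tool's axes as they then stand; what a row does not reach is not made up. A row lasts 1/10 s, in which the tool goes at most 50 mm and 8.59 degrees, less where a joint would pass 70% of its speed; a pose out of reach is approached as far as the arm can. A call is refused whole if a number of a shift passes 50 or a number of a turn 0.15, either way. A call with a gripper value outside its range is refused whole. The fingers move at their own pace and stop on an object; "grip_force" is the grip in N (left out, the last holds). Time passes only in rows, so rows that do not move let the fingers close. It gives the time, the measured TCP pose, the force, the opening and the grip force at its end, in the units of the state.
- state(): the state, without advancing time (a new reading comes with each control period).
- capture(name): name is "scene" or "top" or "wrist"; returns (picture, depth): 384x512x3 uint8, blue, green, red; 384x512 float32, m along the optical axis (not along the pixel's ray), 0 where there is no reading.
- calibration(name): a dict with "fx", "fy", "cx", "cy" (pixels), "R" (3x3) and "t" (3): a world point X has camera coordinates R X + t. Camera axes: x right, y down, z forward; pixel columns grow to the right and rows downward; lengths in m; the calibration is good to about 2 mm. The wrist camera is an equidistant fisheye: a pixel r from the principal point sees the ray r / f radians off the axis. A picture is of the moment at which its call begins: read the wrist's pose just before it. calibration takes no time and is no camera call; for the wrist camera it gives the pose at the moment of the call.
- sign_off(): hands the job in; it is judged then, once.
The state is a dict: "t": time; "joint_pos": joint angles; "qvel": joint speeds; "joint_efforts": joint torques, N m; "tcp_pos": TCP position; "tool_rot": TCP orientation; "ft_force": force on the tool from outside, world axes, zero at the start; "ft_torque": the same for the moment, N m; "width": opening from 0.0 (shut) to 1.0 (fully open); "grip_force": force on a finger pad.
Only numpy, scipy, OpenCV 4.12 (cv2) and the standard library are available. Lean on these libraries where they do the work, as an engineer would, in place of code of your own. Each camera call takes 0.05 s, during which the arm holds its last target. There are 200 camera calls.

## Task

A sample vial is waiting in the vial reader with the orange handle. Lower that reader's hinged cover gently until it rests fully closed, holding it all the way down because it falls if let go, then let go of it. Leave the cover of the reader with the blue handle standing open as it is.

Things in the scene. Friction and masses are not known exactly. Their poses are not given: they have to be found in the camera images.
- orange_bar (a point): Centre of the orange handle bar of the cover to close: round, 14 mm thick, 84 mm long, parallel to the hinge, middle 60 mm free to grasp. It stands 20 mm beyond the plate's free edge and 32 mm off its outer face, so it can be pinched from straight above (fingers in front of and behind it) at any angle; it turns between the pads. Site turns with the cover: y along bar, x to the hinge.
- orange_hinge (a point): Middle of that reader's hinge line, 110 mm up at the back of its fixed white 170x170x100 mm box (white-capped vial inside; grey cover plate 150 long, 168 wide, 16 thick). Frame fixed to the box: x level from front to back, y along hinge, z up. At cover angle q the bar centre is at x=-0.170cos q+0.040sin q, y=0, z=0.170sin q+0.040cos q (m) in it: 150 mm above the worktop when closed.
- cover_orange (a joint): Angle of the cover with the orange handle, rad: 0 = closed on its stop (level), growing as it opens, at most 1.55; starts 1.2 to 1.45. It weighs about 0.3 kg; the stiff hinge (0.18 N m) holds it only above about 1 rad; lower it falls shut unless held. Moving it takes under 5 N at the bar.
- blue_bar (a point): Centre of the blue handle bar of the second reader, alike in build and size but empty, its cover standing open; to be left alone. The two readers stand side by side about 0.3 to 0.58 m apart, either one on the left.

How it is judged:
By the outcome, as a careful person would: the job done as asked, in the order asked, and still so for the second after the job is handed in, with the robot touching nothing.
It also fails if it takes over 40 s, if anything falls off the work surface, if the arm or the gripper's body presses on something with over 40 N, if the wrist force passes 120 N, or if a joint passes its speed limit or range.

## Working session

There is one attempt and no reset: what is moved stays moved. The work goes in short steps, Python scripts to look and compute and a tool call to move; the robot and the scene stay as the last step left them, time stands still between calls to the robot, and variables do not carry over. Pictures are saved under pics/ and viewed, at most 10 in all, crops included, and the job is handed in when it is done.

Besides the shell and the picture viewer there is one more tool, called in YAML: its name, and indented under it one key for each argument. send_rows: Moves the arm, as the interface text tells. Its arguments: {"type":"object","properties":{"travel":{"type":"array"},"twist":{"type":"array"},"fingers":{"type":"array"},"grip_force":{"type":"number"}},"required":["travel","twist","fingers"]}

```bash
mkdir -p pics; cat > h.py <<'E'
from plant import *
import numpy as np, cv2
def pt(c,d,u,v):
    X=np.array([(u-c["cx"])/c["fx"],(v-c["cy"])/c["fy"],1])*d
    return np.array(c["R"]).T@(X-np.array(c["t"]))
E
python3 - <<'E'
from h import *
for n in ("scene","top"):
    p,d=capture(n); cv2.imwrite(f"pics/{n}0.png",p); np.savez(f"{n}0.npz",p=p,d=d)
    c=calibration(n)
    hsv=cv2.cvtColor(p,cv2.COLOR_BGR2HSV)
    for nm,lo,hi in (("or",(5,130,90),(20,255,255)),("bl",(100,130,60),(125,255,255))):
        m=cv2.inRange(hsv,lo,hi); k,l,s,ce=cv2.connectedComponentsWithStats(m)
        for i in range(1,k):
            if s[i,4]>25:
                v,u=np.nonzero((l==i)&(d>0)); P=np.array([pt(c,d[a,b],b,a) for a,b in zip(v,u)])
                print(n,nm,s[i],np.median(P,0).round(3) if len(P) else 0,P.min(0).round(3),P.max(0).round(3))
s=state();print(s["tcp_pos"],s["tool_rot"],s["t"])
E
```

```text
scene or [327  61  41  27 456] [-0.344 -2.051  0.009] [-0.558 -2.227 -0.115] [-0.317 -1.926  0.049]
scene or [218 108  13  24 166] [ 0.6   -0.303  0.265] [ 5.550e-01 -1.286e+00 -1.000e-03] [ 0.618 -0.236  0.294]
scene bl [ 44  25  96  33 882] [0.808 0.265 0.572] [ 0.763 -3.41  -0.012] [2.226 0.268 0.585]
scene bl [41 70 10 10 68] [0.936 0.095 0.506] [0.934 0.077 0.498] [0.948 0.104 0.51 ]
scene bl [ 93  90  56  58 623] [0.769 0.256 0.451] [0.763 0.044 0.419] [0.827 0.268 0.481]
scene bl [236 172  19  43 305] [0.592 0.186 0.284] [ 0.537 -0.343 -0.001] [0.609 0.222 0.293]
scene bl [ 243  311   31   59 1537] [0.608 0.522 0.251] [ 0.545  0.256 -0.002] [0.626 0.531 0.278]
top or [358 145  51  21 568] [ 0.611 -0.304  0.286] [ 0.588 -0.433 -0.006] [ 0.691 -0.237  0.294]
top or [  2 172   9  15  31] [0.546 0.587 0.125] [0.533 0.584 0.114] [0.568 0.603 0.134]
top bl [  74    0  155   49 2317] [0.766 0.155 0.456] [0.762 0.043 0.415] [0.86  0.334 0.582]
top bl [   0  106   42   51 1575] [0.699 0.598 0.046] [ 0.588  0.49  -0.005] [0.772 0.694 0.28 ]
top bl [144 143  48  29 599] [0.597 0.184 0.284] [ 0.561  0.123 -0.007] [0.679 0.293 0.296]
[0.19195462 0.48797877 0.23055748] [-1.79899167e+02 -8.49775147e-05  1.58523039e+02] 0.1
```

View pics/scene0.png

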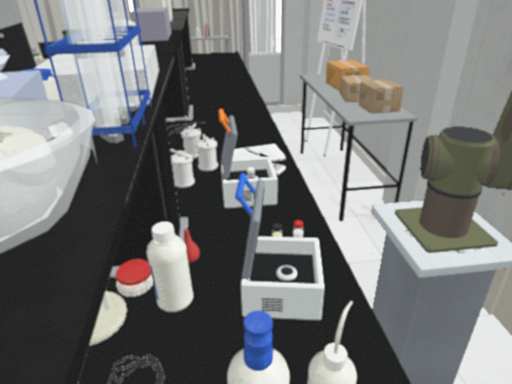

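View pics/top0.png

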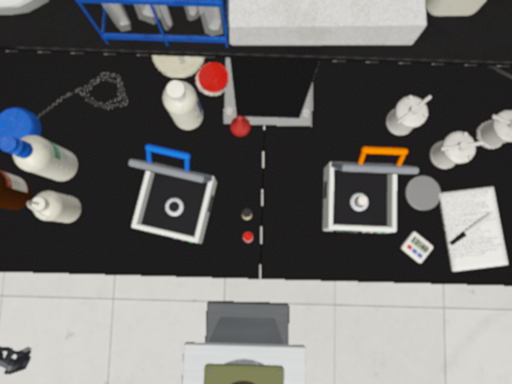

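The orange reader is on the right (handle at about (383,152) in top, box about (360,200)). The blue one is on the left (168,155). Next I'll measure the box yaw and the bar axis.

```bash
python3 - <<'E'
from h import *
def cloud(n):
    z=np.load(n+"0.npz");c=calibration(n);d=z["d"].astype(float)
    v,u=np.mgrid[:384,:512]
    X=np.stack([(u-c["cx"])/c["fx"]*d,(v-c["cy"])/c["fy"]*d,d],-1)-np.array(c["t"])
    return z["p"],X@np.array(c["R"]),d>0
for n in("top","scene"):
    p,P,ok=cloud(n)
    near=ok&(P[...,0]>.3)&(P[...,0]<.75)&(P[...,1]>-.5)&(P[...,1]<-.12)
    m=near&(P[...,2]>.092)&(P[...,2]<.106)
    print(n,"rim",m.sum(),np.median(P[m][:,2]),cv2.minAreaRect(P[m][:,:2].astype(np.float32)*1000))
    hsv=cv2.cvtColor(p,cv2.COLOR_BGR2HSV)
    o=near&(cv2.inRange(hsv,(5,130,90),(20,255,255))>0)&(P[...,2]>.2)
    Q=P[o]; print(np.percentile(Q,[2,50,98],axis=0).round(3))
    if n=="top":
        b=o&(P[...,2]>np.percentile(Q[:,2],40)); 
        l=cv2.fitLine(P[b][:,:2].astype(np.float32),cv2.DIST_L2,0,.01,.01).ravel();print("bar",l,np.degrees(np.arctan2(l[1],l[0])))
        vv,uu=np.nonzero(o)
        for r in range(vv.min(),vv.max()+1):
            q=o[r]; 
            if q.any(): a=P[r][q]; print(r,np.nonzero(q)[0][[0,-1]],np.median(a,0).round(3),a[:,1].min().round(3),a[:,1].max().round(3))
    g=near&(P[...,2]>.13)&~o&(P[...,2]<.3)
    Q=P[g];print("plate",len(Q),np.percentile(Q,[2,50,98],axis=0).round(3))
    c=Q.mean(0);w=np.linalg.svd(Q-c,full_matrices=False)[2];print(c,w[2])
p=np.load("top0.npz")["p"][130:245,310:430]
cv2.imwrite("pics/crop.png",cv2.resize(p,None,fx=5,fy=5,interpolation=cv2.INTER_CUBIC))
E
```

```text
top rim 1276 0.09933109145865315 ((595.7730102539062, -325.595947265625), (230.70162963867188, 378.07293701171875), 54.78084182739258)
[[ 0.59  -0.33   0.253]
 [ 0.608 -0.285  0.289]
 [ 0.618 -0.238  0.294]]
bar [ 0.01593292  0.99987304  0.61055934 -0.28418264] 89.08707
147 [363 376] [ 0.617 -0.253  0.288] -0.267 -0.24
148 [362 400] [ 0.616 -0.277  0.289] -0.318 -0.238
149 [362 406] [ 0.613 -0.282  0.291] -0.328 -0.237
150 [362 407] [ 0.611 -0.284  0.291] -0.33 -0.237
151 [362 407] [ 0.609 -0.285  0.29 ] -0.33 -0.237
152 [362 407] [ 0.607 -0.284  0.29 ] -0.331 -0.238
153 [361 407] [ 0.606 -0.284  0.288] -0.332 -0.238
154 [361 406] [ 0.604 -0.302  0.286] -0.33 -0.238
155 [361 405] [ 0.603 -0.284  0.278] -0.33 -0.238
156 [360 404] [ 0.603 -0.284  0.275] -0.33 -0.238
157 [360 404] [ 0.6   -0.284  0.273] -0.329 -0.238
158 [360 404] [ 0.599 -0.321  0.269] -0.331 -0.239
159 [359 403] [ 0.598 -0.284  0.265] -0.329 -0.238
160 [359 403] [ 0.596 -0.321  0.263] -0.331 -0.238
161 [359 402] [ 0.594 -0.285  0.261] -0.329 -0.238
162 [359 402] [ 0.592 -0.323  0.257] -0.329 -0.239
163 [358 401] [ 0.591 -0.284  0.255] -0.329 -0.238
164 [360 401] [ 0.59  -0.323  0.254] -0.33 -0.241
165 [397 400] [ 0.588 -0.325  0.252] -0.328 -0.323
plate 788 [[ 0.57  -0.362  0.142]
 [ 0.579 -0.277  0.254]
 [ 0.611 -0.201  0.259]]
[ 0.58116146 -0.27671977  0.24202946] [-0.95809793  0.00566126 -0.28638488]
scene rim 496 0.09910623138040131 ((597.7301635742188, -326.40313720703125), (228.79104614257812, 381.364990234375), 53.23863983154297)
[[ 0.591 -0.327  0.25 ]
 [ 0.605 -0.253  0.279]
 [ 0.617 -0.236  0.293]]
plate 515 [[ 0.573 -0.355  0.134]
 [ 0.594 -0.223  0.204]
 [ 0.613 -0.2    0.258]]
[ 0.5935427  -0.24614797  0.20356964] [0.96805434 0.0307837  0.24884365]
```

View pics/crop.png

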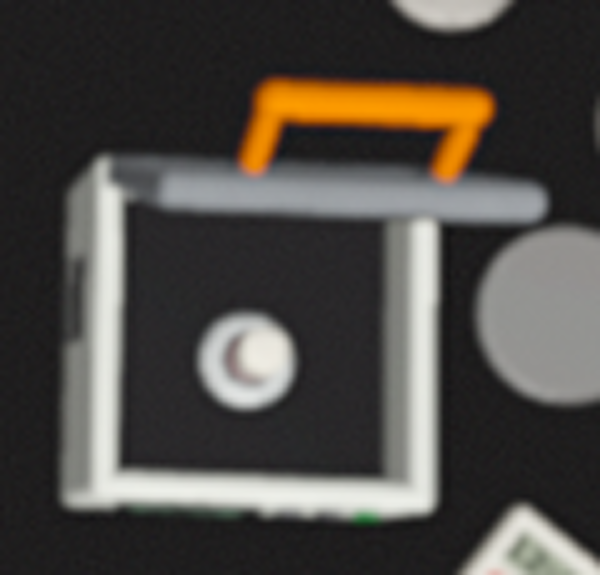

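send_rows:
  travel:
    - [0,0,-10]
    - [0,0,-10]
    - [0,0,-10]
    - [0,0,-10]
    - [0,0,-10]
    - [0,0,-10]
    - [0,0,-10]
    - [0,0,-10]
    - [0,0,-10]
    - [0,0,-10]
    - [0,0,-10]
    - [0,0,-10]
    - [0,0,-10]
  twist: [0.1,0.1,0.1,0.1,0.1,0.1,0.1,0.1,0.1,0.1,0.1,0.1,0.011]
  fingers: [1,1,1,1,1,1,1,1,0.8,0.8,0.8,0.8,0.8]

```text
t: 1.4
tcp_pos: [0.1921, 0.4883, 0.3613]
tool_rot: [-180.0, 0.1, 89.1]
ft_force: [-0.3, -0.9, -1.1]
width: 0.799
grip_force: 0.0
```

```bash
python3 - <<'E'
from h import *
s=state();print(s["tcp_pos"],s["tool_rot"],s["t"],s["joint_pos"])
z=np.load("top0.npz");c=calibration("top")
def atz(u,v,zz):
    R=np.array(c["R"]);t=np.array(c["t"]);o=-R.T@t;r=R.T@np.array([(u-c["cx"])/c["fx"],(v-c["cy"])/c["fy"],1]);return o+r*(zz-o[2])/r[2]
# crop px -> full px: u=310+x/5-.4
for x,y in((62,490),(437,495),(100,490),(100,160),(437,222),(65,200)): print((x,y),atz(310+x/5-.4,130+y/5-.4,.1).round(4))
E
```

```text
[0.19209557 0.48828446 0.36128872] [-1.79975929e+02  6.24055799e-02  8.91172331e+01] 1.4 [6.85245146e+01 1.38800235e+01 9.91196418e+00 8.60988250e+01
 5.83345791e-04 1.59407294e+02]
(62, 490) [ 0.4553 -0.1833  0.1   ]
(437, 495) [ 0.4581 -0.3689  0.1   ]
(100, 490) [ 0.4559 -0.2021  0.1   ]
(100, 160) [ 0.6215 -0.2008  0.1   ]
(437, 222) [ 0.5949 -0.3703  0.1   ]
(65, 200) [ 0.6006 -0.1834  0.1   ]
```

send_rows:
  travel:
    - [-38,21,0]
    - [-38,21,0]
    - [-38,21,0]
    - [-38,21,0]
    - [-38,21,0]
    - [-38,21,0]
    - [-38,21,0]
    - [-38,21,0]
    - [-38,21,0]
    - [-38,21,0]
    - [-38,21,0]
    - [-38,21,0]
    - [-38,21,0]
    - [-38,21,0]
    - [-38,21,0]
    - [-38,21,0]
    - [-38,21,0]
    - [-38,21,0]
    - [-38,21,0]
    - [-38,21,0]
  twist: [0,0,0,0,0,0,0,0,0,0,0,0,0,0,0,0,0,0,0,0]
  fingers: [0.8,0.8,0.8,0.8,0.8,0.8,0.8,0.8,0.8,0.8,0.8,0.8,0.8,0.8,0.8,0.8,0.8,0.8,0.8,0.8]

```text
t: 3.4
tcp_pos: [0.6012, -0.2793, 0.3611]
tool_rot: [-180.0, -0.0, 89.2]
ft_force: [0.8, -0.1, -0.4]
width: 0.798
grip_force: 0.0
```

```bash
python3 - <<'E'
from h import *
c=calibration("wrist")
p,d=capture("wrist"); cv2.imwrite("pics/w1.png",p); np.savez("w1.npz",p=p,d=d,**{k:np.array(v) for k,v in c.items()})
s=state();print(s["tcp_pos"],s["tool_rot"],s["t"])
hsv=cv2.cvtColor(p,cv2.COLOR_BGR2HSV);m=(cv2.inRange(hsv,(5,130,90),(20,255,255))>0)&(d>0)
v,u=np.nonzero(m);x=(u-c["cx"])/c["fx"];y=(v-c["cy"])/c["fy"];r=np.hypot(x,y)+1e-9
k=np.tan(r)/r;D=d[v,u];X=np.stack([x*k*D,y*k*D,D],-1)
P=(X-np.array(c["t"]))@np.array(c["R"])
P=P[np.abs(P[:,1]+.284)<.2]
print(len(P),np.percentile(P,[2,25,50,75,98],axis=0).round(4))
b=P[(np.abs(P[:,1]+.284)<.03)];print(len(b),np.percentile(b,[2,10,50,90,98],axis=0).round(4))
E
```

```text
[ 0.60389784 -0.28566933  0.35725644] [-179.91003697    0.18628091   89.00759456] 3.45
2795 [[ 0.5899 -0.3902 -0.0008]
 [ 0.6056 -0.3139  0.2837]
 [ 0.6096 -0.2833  0.2893]
 [ 0.6142 -0.2552  0.2906]
 [ 0.6416 -0.2394  0.292 ]]
1429 [[ 6.043e-01 -3.126e-01  1.000e-04]
 [ 6.057e-01 -3.075e-01  2.864e-01]
 [ 6.110e-01 -2.829e-01  2.901e-01]
 [ 6.171e-01 -2.600e-01  2.915e-01]
 [ 6.411e-01 -2.552e-01  2.922e-01]]
```

View pics/w1.png

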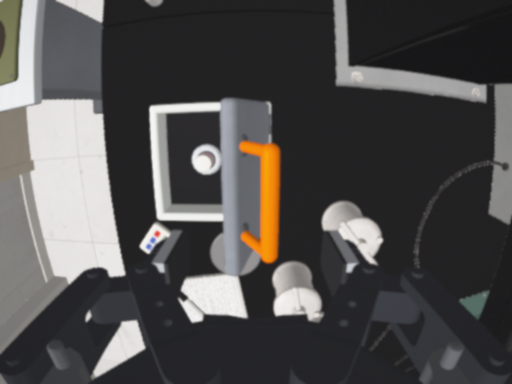

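The wrist view shows the bar running vertically at column 270, rows 150–258, midway between the open fingers. Measured bar centre is about (0.611, -0.284, 0.285).

send_rows:
  travel:
    - [0,4,0]
    - [0,3,0]
    - [0,0,15]
    - [0,0,15]
    - [0,0,15]
    - [0,0,15]
    - [0,0,15]
    - [0,0,15]
    - [0,0,0]
    - [0,0,0]
    - [0,0,0]
    - [0,0,0]
    - [0,0,0]
    - [0,0,0]
    - [0,0,0]
    - [0,0,0]
    - [0,0,0]
    - [0,0,0]
  twist: [0,0,0,0,0,0,0,0,0,0,0,0,0,0,0,0,0,0]
  fingers: [0.8,0.8,0.8,0.8,0.8,0.8,0.8,0.8,0.8,0.6,0.4,0.3,0.2,0.1,0.05,0,0,0]
  grip_force: 25

```text
t: 5.25
tcp_pos: [0.6082, -0.2779, 0.2722]
tool_rot: [179.9, 0.0, 89.1]
ft_force: [0.5, 0.6, 5.1]
width: 0.148
grip_force: 24.7
```

```bash
python3 - <<'E'
from h import *
s=state();print(s)
p,d=capture("wrist"); cv2.imwrite("pics/w2.png",p)
E
```

```text
{'t': 5.25, 'joint_pos': array([-2.45625151e+01,  2.92647993e+01,  2.04134056e+01,  8.10396512e+01,
        1.53588934e-02,  6.62980764e+01]), 'qvel': array([-7.73886592e-05,  2.53050039e-02, -3.49916948e-02,  6.99215184e-02,
       -5.54709013e-02, -8.12521995e-02]), 'joint_efforts': array([-6.19023778e-01, -5.13647103e+01,  2.39011842e+01,  1.79090691e-01,
       -2.83332663e-01,  2.35606899e-02]), 'tcp_pos': array([ 0.60824794, -0.27790201,  0.27220915]), 'tool_rot': array([1.79894061e+02, 2.97342226e-02, 8.91393955e+01]), 'ft_force': array([0.51717659, 0.58483048, 5.07242582]), 'ft_torque': array([ 0.05967968, -0.14970611,  0.00389907]), 'grip_force': 24.70099925994873, 'width': 0.14822592843462562}
```

View pics/w2.png

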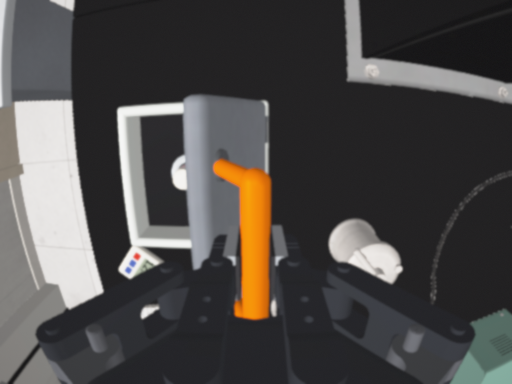

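The bar is gripped between the pads (opening 0.148, about 12.6 mm). Next I'll work out the arc steps.

```bash
python3 - <<'E'
import numpy as np
q=np.linspace(1.29,0,44)
f=lambda q:np.stack([-.17*np.cos(q)+.04*np.sin(q),.17*np.sin(q)+.04*np.cos(q)],-1)*1e3
P=f(q);print("q0.. rel",P[0],P[-1]);d=np.diff(P,axis=0)
r=np.round(np.diff(np.round(np.cumsum(d,0),1),axis=0,prepend=[[0,0]]),1)
for i in range(0,43,15): print(q[i],[[0,float(a),float(-b)] for a,b in r[i:i+15]])
E
```

```text
q0.. rel [ -8.67714619 174.42679592] [-170.   40.]
1.29 [[0, -5.2, 0.3], [0, -5.2, 0.5], [0, -5.2, 0.7], [0, -5.2, 0.8], [0, -5.2, 1.0], [0, -5.1, 1.1], [0, -5.1, 1.2], [0, -5.0, 1.5], [0, -5.0, 1.5], [0, -5.0, 1.8], [0, -4.9, 1.8], [0, -4.8, 2.0], [0, -4.8, 2.2], [0, -4.7, 2.3], [0, -4.6, 2.4]]
0.8400000000000001 [[0, -4.6, 2.6], [0, -4.4, 2.7], [0, -4.4, 2.9], [0, -4.4, 3.0], [0, -4.2, 3.1], [0, -4.1, 3.2], [0, -4.0, 3.4], [0, -3.9, 3.4], [0, -3.9, 3.6], [0, -3.7, 3.7], [0, -3.6, 3.8], [0, -3.4, 3.9], [0, -3.4, 4.1], [0, -3.2, 4.1], [0, -3.1, 4.2]]
0.39 [[0, -3.0, 4.3], [0, -2.9, 4.4], [0, -2.7, 4.5], [0, -2.6, 4.5], [0, -2.4, 4.7], [0, -2.3, 4.7], [0, -2.2, 4.7], [0, -2.0, 4.9], [0, -1.9, 4.9], [0, -1.7, 4.9], [0, -1.6, 5.0], [0, -1.4, 5.0], [0, -1.3, 5.1]]
```

send_rows:
  travel:
    - [0,-5.2,0.3]
    - [0,-5.2,0.5]
    - [0,-5.2,0.7]
    - [0,-5.2,0.8]
    - [0,-5.2,1.0]
    - [0,-5.1,1.1]
    - [0,-5.1,1.2]
    - [0,-5.0,1.5]
    - [0,0,0]
    - [0,0,0]
  twist: [0,0,0,0,0,0,0,0,0,0]
  fingers: [0,0,0,0,0,0,0,0,0,0]
  grip_force: 40

```text
t: 6.3
tcp_pos: [0.5658, -0.2774, 0.2646]
tool_rot: [-179.9, 0.0, 89.1]
ft_force: [-0.8, -0.1, 6.6]
width: 0.142
grip_force: 41.9
```

send_rows:
  travel:
    - [0,-5.0,1.5]
    - [0,-5.0,1.8]
    - [0,-4.9,1.8]
    - [0,-4.8,2.0]
    - [0,-4.8,2.2]
    - [0,-4.7,2.3]
    - [0,-4.6,2.4]
    - [0,-4.6,2.6]
    - [0,-4.4,2.7]
    - [0,-4.4,2.9]
    - [0,-4.4,3.0]
    - [0,0,0]
    - [0,0,0]
  twist: [0,0,0,0,0,0,0,0,0,0,0,0,0]
  fingers: [0,0,0,0,0,0,0,0,0,0,0,0,0]

```text
t: 7.6
tcp_pos: [0.514, -0.2767, 0.2382]
tool_rot: [-179.9, 0.0, 89.1]
ft_force: [-1.2, -3.2, 1.4]
width: 0.145
grip_force: 43.7
```

```bash
python3 - <<'E'
from h import *
s=state();print(s["tcp_pos"],s["ft_force"],s["ft_torque"])
ims=[capture(n)[0] for n in("wrist","scene")]
cv2.imwrite("pics/m3.png",np.hstack([cv2.resize(ims[0],(400,300)),cv2.resize(ims[1][80:230,150:350],(400,300))]))
E
```

```text
[ 0.51397233 -0.27665348  0.23824574] [-1.24785558 -3.17837665  1.4147393 ] [-0.65412278  0.0149602   0.10356927]
```

View pics/m3.png

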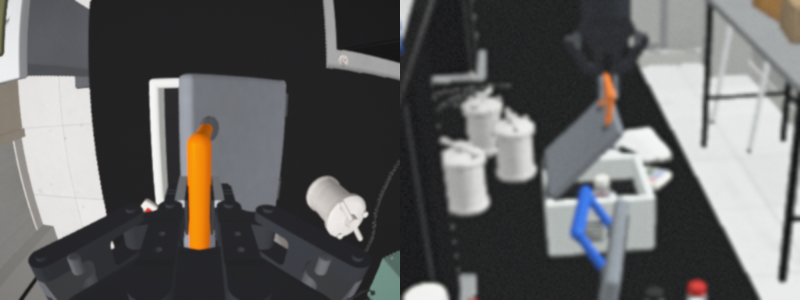

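The bar is still held, with the cover at roughly 40° and low forces. Carrying on down.

send_rows:
  travel:
    - [0,-4.2,3.1]
    - [0,-4.1,3.2]
    - [0,-4.0,3.4]
    - [0,-3.9,3.4]
    - [0,-3.9,3.6]
    - [0,-3.7,3.7]
    - [0,-3.6,3.8]
    - [0,-3.4,3.9]
    - [0,-3.4,4.1]
    - [0,-3.2,4.1]
    - [0,-3.1,4.2]
    - [0,0,0]
  twist: [0,0,0,0,0,0,0,0,0,0,0,0]
  fingers: [0,0,0,0,0,0,0,0,0,0,0,0]

```text
t: 8.9
tcp_pos: [0.4734, -0.2761, 0.1975]
tool_rot: [-179.9, 0.0, 89.1]
ft_force: [-0.4, -5.8, 0.2]
width: 0.146
grip_force: 45.8
```

send_rows:
  travel:
    - [0,-3.0,4.3]
    - [0,-2.9,4.4]
    - [0,-2.7,4.5]
    - [0,-2.6,4.5]
    - [0,-2.4,4.7]
    - [0,-2.3,4.7]
    - [0,-2.2,4.7]
    - [0,-2.0,4.9]
    - [0,0,0]
    - [0,0,0]
  twist: [0,0,0,0,0,0,0,0,0,0]
  fingers: [0,0,0,0,0,0,0,0,0,0]

```text
t: 9.9
tcp_pos: [0.4527, -0.2758, 0.1607]
tool_rot: [-179.8, 0.0, 89.1]
ft_force: [-1.2, -6.4, -0.7]
width: 0.144
grip_force: 47.6
```

send_rows:
  travel:
    - [-0.5,-1.9,4.9]
    - [-0.5,-1.7,4.9]
    - [0,-1.6,5.0]
    - [0,-0.8,2.5]
    - [0,-0.6,2.5]
    - [0,-0.5,2]
    - [0,0,0]
    - [0,0,0]
  twist: [0,0,0,0,0,0,0,0]
  fingers: [0,0,0,0,0,0,0,0]

```text
t: 10.7
tcp_pos: [0.445, -0.2757, 0.1389]
tool_rot: [-179.8, -0.1, 89.1]
ft_force: [-4.7, -4.4, 1.2]
width: 0.142
grip_force: 48.6
```

```bash
python3 - <<'E'
from h import *
s=state();print(s["tcp_pos"],s["ft_force"],s["ft_torque"])
c=calibration("wrist")
p,d=capture("wrist");v,u=np.mgrid[:384,:512]
x=(u-c["cx"])/c["fx"];y=(v-c["cy"])/c["fy"];r=np.hypot(x,y)+1e-9;k=np.tan(r)/r
P=(np.stack([x*k*d,y*k*d,d],-1)-np.array(c["t"]))@np.array(c["R"])
m=(d>0)&(r<1.2)&(P[...,0]>.48)&(P[...,0]<.61)&(P[...,1]>-.24)&(P[...,1]<-.21)
Q=P[m];print(len(Q),np.median(Q,0),np.polyfit(Q[:,0],Q[:,2],1))
cv2.imwrite("pics/m4.png",p)
E
```

```text
[ 0.44495451 -0.27572172  0.13886084] [-4.70198362 -4.42475378  1.23924567] [-0.86817285  0.41152769  0.08737724]
8530 [ 0.52899829 -0.22486021  0.12205791] [-0.05944003  0.15359245]
```

send_rows:
  travel:
    - [0,-0.8,1.5]
    - [0,-0.7,1.5]
    - [0,-0.5,1]
    - [0,0,1]
    - [0,0,0]
    - [0,0,0]
  twist: [0,0,0,0,0,0]
  fingers: [0,0,0,0,0,0]

```text
t: 11.35
tcp_pos: [0.4437, -0.2757, 0.1341]
tool_rot: [-179.8, -0.1, 89.1]
ft_force: [-4.8, -3.1, 0.1]
width: 0.15
grip_force: 48.9
```

```bash
cat > plate.py <<'E'
from h import *
s=state();print(s["tcp_pos"],s["ft_force"],s["t"])
c=calibration("wrist")
p,d=capture("wrist");v,u=np.mgrid[:384,:512]
x=(u-c["cx"])/c["fx"];y=(v-c["cy"])/c["fy"];r=np.hypot(x,y)+1e-9;k=np.tan(r)/r
P=(np.stack([x*k*d,y*k*d,d],-1)-np.array(c["t"]))@np.array(c["R"])
m=(d>0)&(r<1.2)&(P[...,0]>.49)&(P[...,0]<.6)&(P[...,1]>-.24)&(P[...,1]<-.21)
Q=P[m];print(len(Q),np.median(Q,0),np.polyfit(Q[:,0],Q[:,2],1))
m=(d>0)&(r<1.2)&(P[...,0]>.42)&(P[...,0]<.48)&(P[...,1]>-.32)&(P[...,1]<-.22)&(cv2.inRange(cv2.cvtColor(p,cv2.COLOR_BGR2HSV),(5,130,90),(20,255,255))>0)
if m.any(): print("bar",np.percentile(P[m],[5,50,90,97],axis=0).round(4))
cv2.imwrite("pics/m%d.png"%(s["t"]*100),p); cv2.imwrite("pics/s%d.png"%(s["t"]*100),cv2.resize(capture("scene")[0][80:230,150:350],(800,600)))
E
python3 plate.py; ls pics
```

```text
[ 0.44369889 -0.27571915  0.13412871] [-4.8199812  -3.13116665  0.05294219] 11.35
7374 [ 0.53378285 -0.22479064  0.11971539] [-0.03106734  0.13634992]
bar [[ 0.4372 -0.3008  0.1327]
 [ 0.4447 -0.2584  0.1599]
 [ 0.4619 -0.239   0.1617]
 [ 0.4734 -0.2375  0.1625]]
crop.png
m1135.png
m3.png
m4.png
s1135.png
scene0.png
top0.png
w1.png
w2.png
```

send_rows:
  travel:
    - [0,-0.5,1]
    - [0,-0.5,1]
    - [0,-0.5,1]
    - [0,0,1]
    - [0,0,0.5]
    - [0,0,0]
    - [0,0,0]
  twist: [0,0,0,0,0,0,0]
  fingers: [0,0,0,0,0,0,0]

```text
t: 12.15
tcp_pos: [0.4428, -0.2757, 0.1302]
tool_rot: [-179.9, -0.1, 89.1]
ft_force: [-4.5, -1.2, 1.7]
width: 0.145
grip_force: 49.1
```

```bash
python3 plate.py
```

```text
[ 0.44279743 -0.27571819  0.13015172] [-4.53259489 -1.17403215  1.65793336] 12.15
7556 [ 0.53372332 -0.22483586  0.11784326] [-0.00745341  0.12185612]
bar [[ 0.4362 -0.3008  0.1285]
 [ 0.4437 -0.2581  0.1559]
 [ 0.4619 -0.239   0.1577]
 [ 0.4736 -0.2375  0.1585]]
```

send_rows:
  travel:
    - [0,-0.5,1]
    - [0,0,1]
    - [0,0,0.5]
    - [0,0,0]
    - [0,0,0]
  twist: [0,0,0,0,0]
  fingers: [0,0,0,0,0]

```text
t: 12.75
tcp_pos: [0.4426, -0.2758, 0.129]
tool_rot: [-180.0, -0.0, 89.1]
ft_force: [-7.4, -0.6, 10.1]
width: 0.142
grip_force: 49.9
```

```bash
python3 plate.py
```

```text
[ 0.44257081 -0.27576612  0.12903457] [-7.43391261 -0.62065795 10.10726941] 12.75
7584 [ 0.53391731 -0.22480269  0.11737005] [-0.00123408  0.11804445]
bar [[ 0.436  -0.301   0.1276]
 [ 0.4435 -0.258   0.1549]
 [ 0.4616 -0.239   0.1567]
 [ 0.4735 -0.2376  0.1574]]
```

The cover is on its stop: the vertical force rose to 10 N and the plate measures level. Letting go and retreating upward.

send_rows:
  travel:
    - [0,0,0]
    - [0,0,0]
    - [0,0,0]
    - [0,0,0]
    - [0,0,0]
    - [0,0,0]
    - [0,0,0]
    - [0,0,-5]
    - [0,0,-10]
    - [0,0,-15]
    - [0,0,-20]
    - [0,0,-20]
    - [0,0,-20]
    - [0,0,-20]
    - [0,0,0]
    - [0,0,0]
  twist: [0,0,0,0,0,0,0,0,0,0,0,0,0,0,0,0]
  fingers: [0.2,0.3,0.4,0.5,0.6,0.6,0.6,0.6,0.6,0.6,0.6,0.6,0.6,0.6,0.6,0.6]

```text
t: 14.45
tcp_pos: [0.4436, -0.2765, 0.2387]
tool_rot: [179.9, 0.1, 89.1]
ft_force: [0.5, -0.4, 0.2]
width: 0.601
grip_force: 0.0
```

```bash
python3 plate.py; ls pics
```

```text
[ 0.44359416 -0.27654331  0.23872331] [ 0.49730595 -0.39052573  0.20393171] 14.45
3482 [ 0.53990971 -0.22483929  0.11739579] [-0.00098988  0.11793767]
bar [[ 0.4351 -0.3139  0.1234]
 [ 0.4427 -0.2662  0.1548]
 [ 0.4609 -0.2403  0.1567]
 [ 0.4738 -0.2382  0.1572]]
crop.png
m1135.png
m1215.png
m1275.png
m1445.png
m3.png
m4.png
s1135.png
s1215.png
s1275.png
s1445.png
scene0.png
top0.png
w1.png
w2.png
```

View pics/s1445.png

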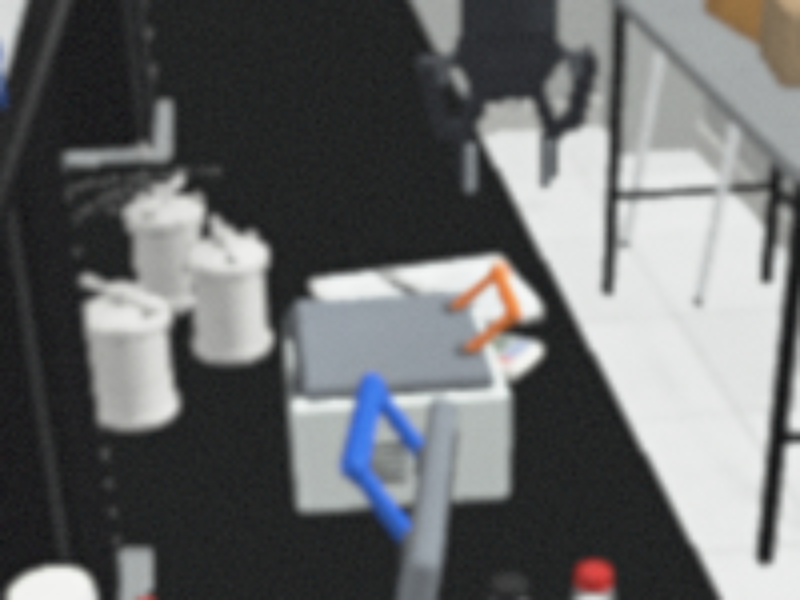

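The orange cover lies flat (around (390,340)) with the gripper clear above it. The blue cover still stands open.

```bash
python3 -c "
from plant import *
print(sign_off())"
```

```text
the job is handed in; nothing more can be done
None
```

The orange-handled reader's cover was held all the way down and is fully closed and released, the blue-handled cover still stands open, and the job is handed in (no verdict was returned).

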